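# Load the lamp drier with oiled pads and start it

### The arm

A 7-joint arm with a two-finger parallel gripper is mounted at the origin on a cart in front of the work surface, level with it; the furniture and walls round the work are solid. World frame = base frame: x ahead of the robot, y to its left, z up, the work surface at z = 0. Lengths are in m, angles in rad, forces in N, time in s.
With the tool pointing down it reaches from about 0.425 to 0.925 m from the base axis. Payload 6.8 kg.
Tool frame: the origin (TCP) lies at the very end of the fingers, on their centre line; the grasp point (between the pads) lies 19 mm behind it; z points along the fingers, y is the line along which they close (so a half turn about z gives the same grasp; the last joint's range is limited). The gripper opens to 85 mm and grips with 20 to 120 N. Pads are 22 mm wide; open, the fingers measure 114 mm over their backs; the gripper's body (76 mm by 85 mm) begins 54 mm behind the grasp point. The pads swing forward as they close: fully open they stand 13 mm farther back than shut.
Start: joints at [-1.351, 0.477, 0.022, 1.555, -0.011, 1.109, -0.083], TCP at [0.217, 0.639, 0.231] pointing down, gripper open.
Joint ranges: [-2.96, 2.96], [-0.34, 2.1], [-1.41, 1.46], [0.24, 2.44], [-1.37, 4.51], [0.17, 1.92], [-2.96, 2.96]. Speed limits (rad/s): [2.39, 2.39, 3.14, 3.14, 3.14, 3.14, 3.14].

### API

Orientations are given as a unit quaternion [w, x, y, z].
In Python, from station import bot gives the robot as it stands.
- The arm moves only by the tool apply_moves, never from a script. Its argument "deltas" is a list of rows, each a list of 3 entries, a list of its own where there are three numbers: the closure, from 0 (fully open) to 1 (shut), then the shift along the tool's x, y, z in units of 0.2 m (1.0 is 0.2 m), then the turn about the tool's z in units of 2 pi rad (1.0 is 2 pi rad). A call has 1 to 12 rows; each row is the pose to reach, as a shift and turn from the pose commanded when the call began, along the tool's axes at that moment, turning the shorter way round; what a row does not reach only later rows make up. A row lasts 1/10 s, in which the tool goes at most 50 mm and 8.59 degrees, less where a joint would pass 70% of its speed; a pose out of reach is approached as far as the arm can. A call with a number of a shift or a turn outside -1 to 1 is refused whole. A call with a gripper value outside its range is refused whole. The fingers move at their own pace and stop on an object; "squeeze" is the grip in N (left out, the last holds). Time passes only in rows, so rows that repeat a pose let the fingers close. It gives the time, the measured TCP pose, the force, the opening and the grip force at its end, in the units of the state.
- bot.get_obs(): the state, without advancing time (a new reading comes with each control period).
- bot.read_camera(name): name is "scene" or "top" or "wrist"; returns a dict with "color" (400x640x3 uint8, red, green, blue), "intrinsics" (3x3 intrinsics, pixels), "k1" (the pictures are not rectified: a ray, as slopes to the right and down, at radius r is drawn at 1 + k1 r^2 times it, then the intrinsics apply), "pose" (4x4, takes a point from camera to world coordinates); the wrist camera has in their place "hand_eye" (4x4, takes a point from camera to tool coordinates, whose origin is the TCP and whose axes are the flange's). Camera axes: x right, y down, z forward; pixel columns grow to the right and rows downward; lengths in m; the calibration is good to about 2 mm. A picture is of the moment at which its call begins: read the wrist's pose just before it. There is no depth.
- bot.hand_in(): hands the job in; it is judged then, once.
Trained networks look in a picture, given as the dict that the camera call returned (one of the last four; its "shot" number tells which), for a name from the list of things; names that differ only in an ending like _2 or _b are one class to them, and where a whole thing is asked for, a point or a joint stands for the part that bears it (a point fixed in the world has none). Each returns a list of dicts, best first, with "confidence" (0 to 1); they miss things now and then, are a little off and sometimes report something else, mostly with a low value. They report only what shows in the picture. A call takes as long as a camera call.
- bot.look_for(picture, target): "point" ([x, y, z] in m, in world coordinates, good to about 4 mm: the middle of the surface that is visible of it).
The state is a dict: "t": time; "q": joint angles; "joint_vel": joint speeds; "joint_torque": joint torques, N m; "eef_pos": TCP position; "tool_rot": TCP orientation; "contact_force": force on the tool from outside, world axes, zero at the start; "torque": the same for the moment, N m; "gripper_width": opening from 0.0 (shut) to 1.0 (fully open); "grasp_force": force on a finger pad.
Only numpy, scipy, OpenCV 4.12 (cv2) and the standard library are available. Lean on these libraries where they do the work, as an engineer would, in place of code of your own. Each camera call takes 0.05 s, during which the arm holds its last target. There are 200 camera calls.

### The job

The freshly oiled limewood pads lying on the bench go into the lamp drier: set each one lengthwise, oiled face up as it lies now, in a lane of the sloping rack (one pad to a lane, any lane) and push it up the slope under the hood until it rests against the stop at the top. Slide the long drip tray along the bench and in squarely below the rack's lower lip until it meets the two front legs, in line with the rack. Only when the pads and tray are in place, pull the spring start knob right out towards you and let it go back in by itself; leave the other things on the bench where they are.

Things in the scene. Friction and masses are not known exactly. Their poses are not given: they have to be found in the camera images.
- pad_1: one of two or three alike limewood pads, pale flat blocks 50 x 108 x 21 mm, 80 g, freshly oiled on top, lying flat on the bench (None if absent in this run). Origin: centre of the underside; its y axis runs along the 108 mm length, x across the 50 mm width, z up
- pad_2: one of two or three alike limewood pads, pale flat blocks 50 x 108 x 21 mm, 80 g, freshly oiled on top, lying flat on the bench (None if absent in this run). Origin: centre of the underside; its y axis runs along the 108 mm length, x across the 50 mm width, z up
- pad_3: one of two or three alike limewood pads, pale flat blocks 50 x 108 x 21 mm, 80 g, freshly oiled on top, lying flat on the bench (None if absent in this run). Origin: centre of the underside; its y axis runs along the 108 mm length, x across the 50 mm width, z up
- drip_tray: loose open drip tray of bright sheet steel, 75 mm (x) by 220 mm (y), walls 22 mm high, 3 mm thick, 0.3 kg. Origin: centre of the underside. Push a wall from outside, or set shut fingertips inside and draw a wall along. In place its origin is at x = -0.021, y = 0 in the drier's frame, axes parallel, back wall touching both front legs
- drier: lamp drier, fixed to the bench: sloping three-lane rack, white lamp hood over its upper end, grey start box at its right. Origin: on the bench (z = 0) straight below the middle of the rack's lower lip; x level, pointing away from the robot up the rack (yaw up to 0.11 rad), y left, z up. Two front legs at y = -0.085 and 0.085, front faces at x = 0.016
- lip (a point): middle of the rack's lower lip: top edge of the bed's near end, 40 mm above the bench (the underside 34 mm). Below the rack, behind the front legs, a 23 mm thick steel tube lies fixed on the bench along y, at about world x = 0.545, from y = 0.31 to y = -0.49
- bed: the rack's bed, 200 x 204 mm, rising 9 degrees. Origin: on its surface, mid-width, at the top stop's face; x up the slope, y left, z square to it. Lip at x = -0.200. Three lanes 60 mm wide at y = -0.066, 0, 0.066, parted by ribs 6 mm wide, 9 mm high. A pad at home: origin x = -0.054, z = 0, its length along x. A pad left anywhere on the bed stays by friction
- hood_edge (a point): middle of the lamp hood's lower front edge, at x = -0.054, z = 0.039 in the bed's frame. The hood runs from there to the stop over the full width, 34 mm thick (top at z = 0.073); its side plates at the bed's outer edges reach down to x = -0.069. A pad at home has its lower half out of the hood
- start_knob (a joint): pull of the start knob, m: 0 at rest (in), 0.016 fully out. It slides along the drier's -x. Spring: 2.4 N to start, 7.2 N fully out; goes back in by itself when let go
- knob_head (a point): middle of the start knob's head: black, 32 mm across, 20 mm long, on a 12 mm stem (18 mm free behind it), 56 mm above the bench on the front of the start box (75 mm wide, top at z = 0.085, front face 30 mm behind this point); axis along the drier's x, 48 mm from the rack's right edge. Can be pinched from above across the drier's y
- varnish_jar: bystander: brown jar with a screw lid, 50 mm across, 58 mm high, standing on the bench; origin at its foot
- sanding_block: bystander: cork-faced sanding block, dark wood, 50 x 87 x 28 mm; origin under its middle, y along it

How it is judged:
On the way, in this order (a step that is already met when the one before it is completed fails the run):
1. every pad rests against the top stop in a lane of its own and the drip tray stands below the lip (x of pad_1 in the frame of bed between -0.06 and -0.048 m and y of pad_1 in the frame of bed between -0.076 and 0.076 m and z of pad_1 in the frame of bed between -0.004 and 0.005 m and angle between the y axis of each of pad_1, pad_2, pad_3 and the x axis of bed, either way round below 0.15 rad and angle between each of pad_1, pad_2, pad_3's own z axis and vertical below 0.3 rad and x of pad_2 in the frame of bed between -0.06 and -0.048 m and y of pad_2 in the frame of bed between -0.076 and 0.076 m and z of pad_2 in the frame of bed between -0.004 and 0.005 m and x of pad_3 in the frame of bed between -0.06 and -0.048 m and y of pad_3 in the frame of bed between -0.076 and 0.076 m and z of pad_3 in the frame of bed between -0.004 and 0.005 m and x of drip_tray in the frame of drier between -0.034 and -0.012 m and y of drip_tray in the frame of drier between -0.022 and 0.022 m and angle between the x axis of drip_tray and the x axis of drier, either way round below 0.12 rad and height (world z) of drip_tray below 0.006 m and angle between drip_tray's own z axis and vertical below 0.05 rad), for 0.2 s.
2. with all of that in place the start knob is pulled right out (all of step 1 and value of joint start_knob above 0.012 m), for 0.1 s.
At the end, for the whole second after the job is handed in: All pads present lie oiled face up, lengthwise in a lane, upper end within 6 mm of the top stop; the tray stands below the lip, back wall within 13 mm of the front legs, centred within 22 mm, parallel within 0.12 rad; all at rest, the knob back in after a pull of at least 12 mm made then (all of step 1 and linear speed of each of pad_1, pad_2, pad_3, drip_tray below 0.02 m/s and value of joint start_knob below 0.003 m); the robot touches nothing.
It fails at once if a bystander is shifted by more than 50 mm or knocked over (distance of any of varnish_jar, sanding_block from where it was at the start of the episode above 0.05 m or angle between varnish_jar's own z axis and vertical above 0.6 rad).
Of pad_1, pad_2, pad_3 only 2 to 3 are there at a start; the rules pass over those that are not, and their reading is None.
At some moment in a run one of pad_1, pad_2, pad_3, drip_tray may be knocked a few centimetres aside while the robot is not near it.
Once in a run the grip may slacken for a moment while it holds something.
It also fails if it takes over 210 s, if anything falls off the work surface, if the arm or the gripper's body presses on something with over 40 N, if the wrist force passes 120 N, or if a joint passes its speed limit or range.

## Working session

There is one attempt and no reset: what is moved stays moved. The work goes in short steps, Python scripts to look and compute and a tool call to move; the robot and the scene stay as the last step left them, time stands still between calls to the robot, and variables do not carry over. Pictures are saved under pics/ and viewed, at most 18 in all, crops included, and the job is handed in when it is done.

Besides the shell and the picture viewer there is one more tool, called after "Call:" as name([rows], argument=value, ...), one row to a line, values as JSON. apply_moves: Moves the arm, as the interface text tells. Its arguments: {"type":"object","properties":{"deltas":{"type":"array","items":{"type":"array"}},"squeeze":{"type":"number"}},"required":["deltas"]}

```bash
ls; mkdir -p pics; cat > h.py <<'E'
from station import bot
import numpy as np, cv2
from scipy.spatial.transform import Rotation as R
def toolT():
    o=bot.get_obs(); T=np.eye(4); q=o["tool_rot"]; T[:3,:3]=R.from_quat([q[1],q[2],q[3],q[0]]).as_matrix(); T[:3,3]=o["eef_pos"]; return T
def shot(name,fn=None):
    T=toolT(); p=bot.read_camera(name); p["T"]=p["pose"] if "pose" in p else T@np.array(p["hand_eye"])
    if fn: cv2.imwrite("pics/"+fn,np.array(p["color"])[:,:,::-1])
    return p
def px2w(p,uv,z):
    K=np.array(p["intrinsics"]); T=np.array(p["T"]); k=p["k1"]; out=[]
    for u in np.atleast_2d(uv):
        d=np.array([(u[0]-K[0,2])/K[0,0],(u[1]-K[1,2])/K[1,1]]); s=d.copy()
        for _ in range(20): s=d/(1+k*(s@s))
        r=T[:3,:3]@np.array([s[0],s[1],1]); out.append(T[:3,3]+r*(z-T[2,3])/r[2])
    return np.array(out)
def w2px(p,P):
    K=np.array(p["intrinsics"]); T=np.linalg.inv(np.array(p["T"])); k=p["k1"]
    c=(T[:3,:3]@np.atleast_2d(P).T).T+T[:3,3]; s=c[:,:2]/c[:,2:]; s=s*(1+k*(s**2).sum(1,keepdims=True))
    return s*[K[0,0],K[1,1]]+[K[0,2],K[1,2]]
E
python3 - <<'E'
from h import *
np.set_printoptions(precision=4,suppress=True)
print(bot.get_obs())
for n in ["top","scene"]:
    p=shot(n,n+"0.png"); print(n,np.array(p["T"]))
    for t in ["pad_1","drip_tray","drier","lip","start_knob","knob_head","hood_edge","varnish_jar","sanding_block"]:
        try: print(t,[(np.round(d["point"],3).tolist(),round(d["confidence"],2), w2px(p,d["point"])[0].round().tolist()) for d in bot.look_for(p,t)])
        except Exception as e: print(t,e)
E
```

```text
pics
{'t': 0.0, 'q': array([-1.3511,  0.4778,  0.0224,  1.5565, -0.0115,  1.1093, -0.0831]), 'joint_vel': array([-0.0014,  0.0007,  0.0009,  0.0001,  0.002 ,  0.001 , -0.    ]), 'joint_torque': array([ -0.0009, -59.646 ,   1.6076, -28.1203,   0.0126,   0.0093,
         0.    ]), 'eef_pos': array([0.2171, 0.6385, 0.2303]), 'tool_rot': array([-0.0001,  0.1632,  0.9866, -0.0009]), 'contact_force': array([ 0.2041, -0.4982, -0.5822]), 'torque': array([ 0.0222, -0.0613, -0.0395]), 'grasp_force': 0.0, 'gripper_width': 1.000583732789118}
top [[ 0.0124 -0.997   0.0758  0.4755]
 [-0.9997 -0.0138 -0.0179 -0.147 ]
 [ 0.0189 -0.0755 -0.997   1.314 ]
 [ 0.      0.      0.      1.    ]]
pad_1 [([0.441, -0.25, 0.026], 0.83, [344.0, 247.0]), ([0.426, -0.403, 0.023], 0.76, [399.0, 253.0]), ([0.635, -0.193, 0.024], 0.71, [324.0, 176.0]), ([0.598, -0.45, 0.031], 0.45, [417.0, 191.0])]
drip_tray [([0.454, -0.063, 0.001], 0.68, [276.0, 241.0]), ([0.633, -0.194, 0.023], 0.64, [324.0, 177.0])]
drier [([0.612, 0.083, 0.064], 0.68, [220.0, 181.0])]
lip [([0.607, 0.08, 0.063], 0.63, [222.0, 183.0])]
start_knob
[... 253 characters left out ...]
0.029], 0.93, [417.0, 190.0])]
scene [[ 0.6577 -0.3748  0.6535 -0.0779]
 [-0.7533 -0.3264  0.571  -0.7201]
 [-0.0007 -0.8678 -0.497   0.567 ]
 [ 0.      0.      0.      1.    ]]
pad_1 [([0.431, -0.266, 0.021], 0.82, [311.0, 260.0]), ([0.422, -0.407, 0.02], 0.78, [363.0, 293.0]), ([0.631, -0.2, 0.023], 0.72, [343.0, 211.0])]
drip_tray [([0.463, -0.073, 0.005], 0.74, [261.0, 227.0])]
drier [([0.618, 0.056, 0.064], 0.7, [269.0, 169.0]), ([0.536, -0.06, 0.062], 0.22, [277.0, 194.0])]
lip []
start_knob []
knob_head []
hood_edge [([0.629, 0.091, 0.065], 0.79, [264.0, 164.0])]
varnish_jar [([0.582, -0.374, 0.037], 0.86, [393.0, 242.0])]
sanding_block [([0.588, -0.457, 0.032], 0.82, [427.0, 258.0])]
```

```bash
python3 - <<'E'
import cv2
a=cv2.imread("pics/top0.png")[120:300,130:470]
cv2.imwrite("pics/top0c.png",cv2.resize(a,None,fx=2.35,fy=2.35,interpolation=cv2.INTER_CUBIC))
a=cv2.imread("pics/scene0.png")[100:340,180:480]
cv2.imwrite("pics/scene0c.png",cv2.resize(a,None,fx=2.5,fy=2.5,interpolation=cv2.INTER_CUBIC))
E
```

```text
(no output)
```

View pics/top0c.png

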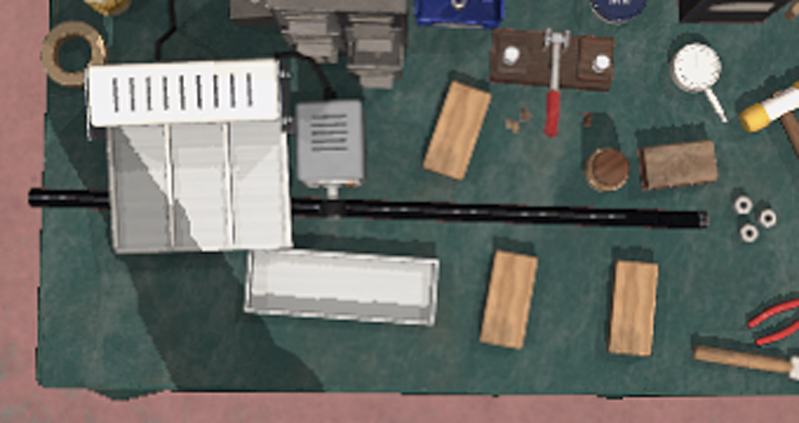

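View pics/scene0c.png

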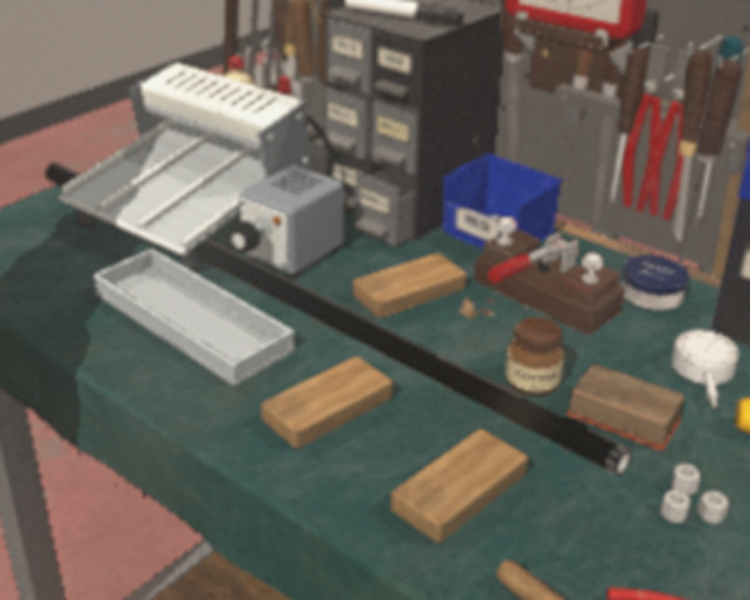

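Both crops agree: three wood pads (top crop ≈(510,300), (633,308), (456,130)), tray at (340,287), rack with lip from (113,250) to (291,246), knob ≈(333,190), jar (607,168), sanding block (678,163).

```bash
cat >> h.py <<'E'
def rectpose(w):  # 4 world corners cyclic -> centre, long-axis yaw, sizes
    w=np.asarray(w); c=w.mean(0); e=[w[(i+1)%4]-w[i] for i in range(4)]
    a=(e[0]-e[2])/2; b=(e[1]-e[3])/2
    if np.linalg.norm(a)<np.linalg.norm(b): a,b=b,a
    if a[0]<0:a=-a
    return c[:2].round(4), round(float(np.arctan2(a[1],a[0])),3), np.linalg.norm(a).round(4),np.linalg.norm(b).round(4)
def mv(x=None,y=None,z=None,yaw=None):
    """yaw = world direction of tool -x (mod pi)"""
    T=toolT(); t=T[:3,3].copy(); g=[x,y,z]; g=np.array([t[i] if g[i] is None else g[i] for i in range(3)])
    d=T[:3,:3].T@(g-t)/0.2
    cy=np.arctan2(-T[1,0],-T[0,0]); dy=0 if yaw is None else (cy-yaw+np.pi/2)%np.pi-np.pi/2
    return d.round(3).tolist(), round(dy/(2*np.pi),4), "cur yaw %.3f pos %s"%(cy,t.round(4))
E
python3 - <<'E'
from h import *
p=shot("top"); f=lambda l:[(u/2.35+130,v/2.35+120) for u,v in l]
for n,l,z in [("A",[(498,252),(538,258),(521,348),(480,342)],.021),("B",[(615,262),(658,263),(652,355),(610,352)],.021),("C",[(455,82),(491,95),(462,180),(423,165)],.021),("tray",[(250,250),(438,262),(434,325),(245,312)],.022)]:
    print(n,*rectpose(px2w(p,f(l),z)))
print("lip",px2w(p,f([(113,250),(291,246)]),.04).round(4).tolist())
print("knob",px2w(p,f([(333,190)]),.07).round(4).tolist(), "box",px2w(p,f([(300,184),(362,182)]),.085).round(4).tolist())
print("ribs lip",px2w(p,f([(173,248),(233,247)]),.045).round(4).tolist(),"ribs top",px2w(p,f([(168,125),(227,123)]),.07).round(4).tolist())
img=p["color"]
hsv=cv2.cvtColor(np.array(img),cv2.COLOR_RGB2HSV); m=cv2.inRange(hsv,(8,70,120),(22,190,255))
for c in cv2.findContours(m,0,1)[0]:
    if cv2.contourArea(c)>300:
        r=cv2.minAreaRect(c); print(r[0],cv2.contourArea(c),*rectpose(px2w(p,cv2.boxPoints(r),.021)))
q=bot.read_camera("wrist"); print(q["hand_eye"])
# look poses
print(mv(0.46,-0.0,0.36,0))
E
```

```text
A [ 0.4394 -0.2587] -0.184 0.1064 0.0477
B [ 0.4314 -0.4047] -0.058 0.1062 0.0502
C [ 0.637  -0.1966] -0.335 0.1058 0.047
tray [ 0.4517 -0.0638] 1.518 0.2193 0.0725
lip [[0.4907, 0.1993, 0.04], [0.4984, -0.006, 0.04]]
knob [[0.5614, -0.0552, 0.07]] box [[0.5665, -0.0195, 0.085], [0.5697, -0.0883, 0.085]]
ribs lip [[0.494, 0.1287, 0.045], [0.4962, 0.0598, 0.045]] ribs top [[0.6324, 0.1331, 0.07], [0.6356, 0.0662, 0.07]]
(399.2862548828125, 250.56553649902344) 644.0 [ 0.4328 -0.4036] -0.081 0.1076 0.0493
(346.2366027832031, 247.15940856933594) 677.0 [ 0.4408 -0.2574] -0.167 0.1084 0.0506
(419.2194519042969, 189.4756317138672) 448.0 [ 0.602  -0.4595] -1.446 0.0838 0.0464
(324.18756103515625, 175.18031311035156) 655.0 [ 0.6379 -0.1949] -0.32 0.1084 0.0503
(512.955322265625, 132.28404235839844) 1580.5 [ 0.7707 -0.7343] -1.482 0.1589 0.1027
(593.0, 192.5) 11066.0 [ 0.606  -0.9802] -0.037 0.5463 0.2933
[[ 6.75605295e-04 -9.51238947e-01 -3.08454227e-01  7.91270074e-02]
 [ 9.99998747e-01  2.01076320e-04  1.57019350e-03  7.41462826e-05]
 [-1.43160637e-03 -3.08454901e-01  9.51237891e-01 -1.43679701e-01]
 [ 0.00000000e+00  0.00000000e+00  0.00000000e+00  1.00000000e+00]]
([-2.178, -2.635, -0.644], np.float64(-0.0522), 'cur yaw -0.328 pos [0.2173 0.6391 0.2313]')
```

Call:
apply_moves([
  [0,[-0.73,-0.88,-0.22],0],
  [0,[-0.73,-0.88,-0.22],0],
  [0,[-0.73,-0.88,-0.22],0],
  [0,[-0.73,-0.88,-0.22],0],
  [0,[-0.73,-0.88,-0.22],0],
  [0,[-0.73,-0.88,-0.22],0],
])

```text
t: 1.7
eef_pos: [0.3021, 0.4212, 0.2767]
tool_rot: [0.001, 0.167, 0.986, 0.0]
contact_force: [0.3, 0.6, -0.3]
gripper_width: 0.996
grasp_force: 0.0
```

Call:
apply_moves([
  [0,[-0.73,-0.88,-0.22],0],
  [0,[-0.73,-0.88,-0.22],0],
  [0,[-0.73,-0.88,-0.22],0],
  [0,[-0.73,-0.88,-0.22],0],
  [0,[-0.73,-0.88,-0.22],0],
  [0,[-0.73,-0.88,-0.22],0],
])

```text
t: 2.3
eef_pos: [0.3825, 0.2083, 0.3205]
tool_rot: [0.001, 0.167, 0.986, 0.001]
contact_force: [0.5, -0.1, 0.1]
gripper_width: 0.997
grasp_force: 0.0
```

Call:
apply_moves([
  [0,[-0.72,-0.87,-0.2],-0.052],
  [0,[-0.72,-0.87,-0.2],-0.052],
  [0,[-0.72,-0.87,-0.2],-0.052],
  [0,[-0.72,-0.87,-0.2],-0.052],
  [0,[-0.72,-0.87,-0.2],-0.052],
  [0,[-0.72,-0.87,-0.2],-0.052],
  [0,[-0.72,-0.87,-0.2],-0.052],
  [0,[-0.72,-0.87,-0.2],-0.052],
])

```text
t: 3.1
eef_pos: [0.4605, 0.0028, 0.3589]
tool_rot: [-0.0, -0.001, 1.0, 0.0]
contact_force: [-0.2, -0.1, -0.2]
gripper_width: 1.001
grasp_force: 0.0
```

```bash
python3 - <<'E'
from h import *
print(mv()); p=shot("wrist","w1.png")
for n in ["drip_tray","lip","hood_edge","knob_head","pad_1"]:
    print(n,[(np.round(d["point"],3).tolist(),round(d["confidence"],2), w2px(p,d["point"])[0].round().tolist()) for d in bot.look_for(p,n)])
O=np.array([0.4945,.0967,0]); 
for yaw in [.035]:
    c,s=np.cos(yaw),np.sin(yaw); F=lambda P:O+np.array([[c,-s,0],[s,c,0],[0,0,1]])@np.array(P)
    print(w2px(p,[F((0,.102,.04)),F((0,-.102,.04)),F((0,.033,.04)),F((0,-.033,.04)),F((-.0135,-.15,.056))]).round(1).tolist())
E
```

```text
([0.0, 0.0, 0.0], 0.0, 'cur yaw 0.002 pos [0.4605 0.0028 0.3589]')
drip_tray [([0.457, -0.059, 0.004], 0.77, [279.0, 150.0])]
lip [([0.602, 0.069, 0.063], 0.93, [363.0, 255.0])]
hood_edge [([0.599, 0.09, 0.057], 0.77, [377.0, 251.0])]
knob_head [([0.589, -0.356, 0.046], 0.64, [92.0, 240.0])]
pad_1 [([0.44, -0.25, 0.021], 0.94, [149.0, 142.0]), ([0.429, -0.394, 0.022], 0.89, [57.0, 136.0]), ([0.616, -0.187, 0.022], 0.61, [203.0, 250.0])]
[[452.7, 178.6], [313.5, 182.8], [406.1, 179.9], [361.0, 181.3], [278.7, 177.3]]
```

View pics/w1.png

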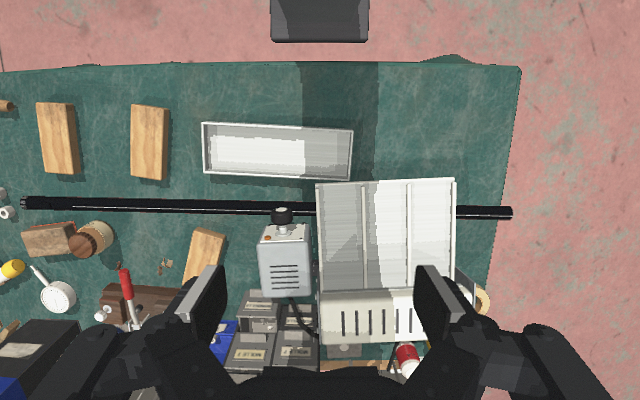

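Wrist view (flipped): lip corners (316,184)/(456,178), knob head (281,212), tray (203,122)–(353,130)–(350,181)–(203,173), pads at (150,142) and (58,138).

```bash
python3 - <<'E'
from h import *
p=shot("wrist"); 
print("lip",px2w(p,[(456.5,178),(316,184)],.04).round(4).tolist())
print("ribs",px2w(p,[(407,181),(362.5,182.5)],.046).round(4).tolist(),px2w(p,[(409,290),(366,291)],.078).round(4).tolist())
print("knob front",px2w(p,[(281.5,207),(272,208),(292,207)],.06).round(4).tolist())
print("box front top",px2w(p,[(257,240),(309,239)],.085).round(4).tolist())
print("tray",*rectpose(px2w(p,[(202,122),(353,130),(350,181),(203,173)],.022)))
hsv=cv2.cvtColor(np.array(p["color"]),cv2.COLOR_RGB2HSV); m=cv2.inRange(hsv,(8,70,120),(22,190,255))
for c in cv2.findContours(m,0,1)[0]:
    if 1500<cv2.contourArea(c)<4000:
        r=cv2.minAreaRect(c); print(r[0],cv2.contourArea(c),*rectpose(px2w(p,cv2.boxPoints(r),.021)))
E
```

```text
lip [[0.4906, 0.2029, 0.04], [0.5002, -0.0032, 0.04]]
ribs [[0.494, 0.1281, 0.046], [0.4964, 0.0638, 0.046]] [[0.6547, 0.137, 0.078], [0.6559, 0.0719, 0.078]]
knob front [[0.5289, -0.0523, 0.06], [0.5304, -0.0659, 0.06], [0.5289, -0.0373, 0.06]]
box front top [[0.5691, -0.0852, 0.085], [0.5674, -0.0126, 0.085]]
tray [ 0.456  -0.0609] 1.515 0.2204 0.0756
(147.0203094482422, 141.71572875976562) 2267.0 [ 0.4415 -0.2553] -0.221 0.1125 0.054
(55.19231414794922, 138.03848266601562) 2011.0 [ 0.4332 -0.4018] -0.092 0.1147 0.0516
```

Call:
apply_moves([
  [0,[0.07,-0.875,0.3],0.009],
  [0,[0.07,-0.875,0.6],0.009],
  [0,[0.07,-0.875,1.0],0.009],
  [0,[0.07,-0.875,1.0],0.009],
  [0,[0.07,-0.875,1.0],0.009],
  [0,[0.07,-0.875,1.0],0.009],
  [0,[0.07,-0.875,1.0],0.009],
  [0,[0.07,-0.875,1.0],0.009],
])

```text
t: 4.25
eef_pos: [0.4468, -0.1742, 0.1596]
tool_rot: [-0.0, 0.029, 1.0, -0.0]
contact_force: [-0.1, -0.5, 0.9]
gripper_width: 0.998
grasp_force: 0.0
```

```bash
python3 - <<'E'
from h import *
print(mv(.447,-.172,.009,-.055)); p=shot("wrist","w2.png")
E
```

```text
([-0.001, 0.011, 0.753], np.float64(-0.0005), 'cur yaw -0.058 pos [ 0.4468 -0.1742  0.1596]')
```

View pics/w2.png

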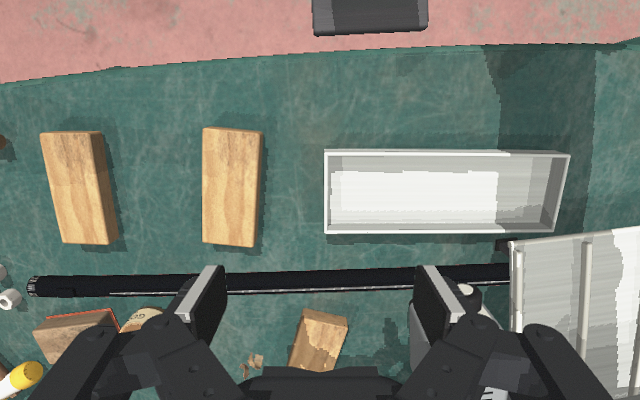

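Tray's right end wall is at u≈325, v 150–233; pad A at (232,187), pad B at (77,188).

```bash
python3 - <<'E'
from h import *
p=shot("wrist")
w=px2w(p,[(324,150),(571,154),(554,234),(324,233)],.022);print("tray",*rectpose(w),w.round(4).tolist())
print("A",*rectpose(px2w(p,[(203,128),(264,131),(256,247),(202,242)],.021)))
print("B",*rectpose(px2w(p,[(40,132),(104,131),(110,243),(62,242)],.021)))
print("lipR",px2w(p,[(510,242)],.04))
E
```

```text
tray [ 0.4569 -0.0581] 1.506 0.2233 0.0777 [[0.4111, -0.1675, 0.022], [0.4252, 0.055, 0.022], [0.5032, 0.0517, 0.022], [0.4883, -0.1715, 0.022]]
A [ 0.4424 -0.2531] -0.176 0.1081 0.052
B [ 0.4334 -0.3975] -0.152 0.1077 0.0564
lipR [[ 0.49969032 -0.00376027  0.04      ]]
```

Call:
apply_moves([
  [0,[-0.01,0.03,0.25],0],
  [0,[-0.01,0.03,0.5],0],
  [0,[-0.01,0.03,0.65],0],
  [0,[-0.01,0.03,0.745],0],
  [0,[-0.01,0.03,0.745],0],
  [0.6,[-0.01,0.03,0.745],0],
  [1,[-0.01,0.03,0.745],0],
  [1,[-0.01,0.03,0.745],0],
  [1,[-0.01,0.03,0.745],0],
  [1,[-0.01,0.03,0.745],0],
  [1,[-0.01,0.03,0.745],0],
  [1,[-0.01,0.03,0.745],0],
], squeeze=50)

```text
t: 5.55
eef_pos: [0.4491, -0.1684, 0.0108]
tool_rot: [0.0, 0.029, 1.0, 0.0]
contact_force: [-1.0, 0.9, 6.6]
gripper_width: 0.016
grasp_force: 49.5
```

```bash
python3 - <<'E'
from h import *
o=bot.get_obs(); print(o["gripper_width"],o["grasp_force"],o["contact_force"],mv(.467,-.012,.010,.045))
E
```

```text
0.015898108957337762 49.54785168170929 [-0.98542524  0.88121369  6.60368248] ([-0.044, 0.786, 0.004], np.float64(-0.0163), 'cur yaw -0.058 pos [ 0.4491 -0.1684  0.0108]')
```

Call:
apply_moves([
  [1,[0,0.08,0],-0.002],
  [1,[0,0.18,0],-0.004],
  [1,[0,0.28,0],-0.006],
  [1,[0,0.38,0],-0.008],
  [1,[-0.01,0.48,0],-0.01],
  [1,[-0.02,0.58,0],-0.012],
  [1,[-0.03,0.68,0],-0.014],
  [1,[-0.034,0.786,0],-0.0163],
  [1,[-0.034,0.786,0],-0.0163],
  [1,[-0.034,0.786,0],-0.0163],
])

```text
t: 6.55
eef_pos: [0.4658, -0.0102, 0.0108]
tool_rot: [0.001, -0.023, 1.0, 0.001]
contact_force: [0.1, 3.6, 4.7]
gripper_width: 0.016
grasp_force: 50.0
```

```bash
python3 - <<'E'
from h import *
o=bot.get_obs(); print(o["gripper_width"],o["grasp_force"],o["contact_force"],mv(.479,-.0115,None,.045))
p=shot("top","t2.png"); a=cv2.imread("pics/t2.png")[160:280,160:330]
cv2.imwrite("pics/t2c.png",cv2.resize(a,None,fx=4.5,fy=4.5,interpolation=cv2.INTER_CUBIC))
E
```

```text
0.01576842592593834 50.04830718040466 [0.13525863 3.60392638 4.67232313] ([-0.066, -0.01, 0.0], np.float64(0.0003), 'cur yaw 0.047 pos [ 0.4658 -0.0102  0.0108]')
```

View pics/t2c.png

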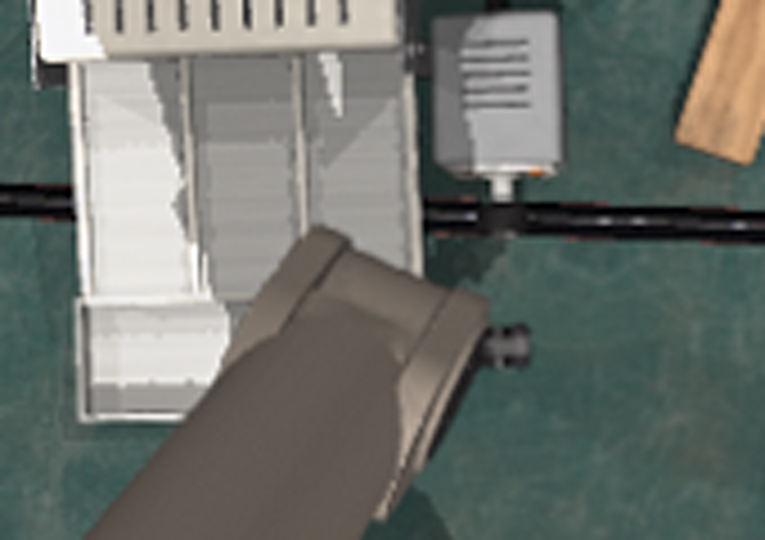

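The tray's left end (80,300–420) lines up with the rack. Now I push it in until it meets the legs.

Call:
apply_moves([
  [1,[-0.02,-0.005,0],0],
  [1,[-0.04,-0.005,0],0],
  [1,[-0.05,-0.005,0],0],
  [1,[-0.06,-0.005,0],0],
  [1,[-0.066,-0.005,0],0],
  [1,[-0.072,-0.005,0],0],
  [1,[-0.072,-0.005,0],0],
])

```text
t: 7.3
eef_pos: [0.4765, -0.0116, 0.0107]
tool_rot: [-0.002, -0.023, 1.0, 0.001]
contact_force: [-9.5, 1.4, 19.9]
gripper_width: 0.017
grasp_force: 52.0
```

Call:
apply_moves([
  [1,[0.01,0,0],0],
  [0.6,[0.01,0,0],0],
  [0.3,[0.01,0,0],0],
  [0.3,[0.01,0,0],0],
  [0.3,[0.01,0,0],0],
  [0.3,[0.01,0,-0.1],0],
  [0.3,[0.01,0,-0.25],0],
  [0.0,[0.01,0,-0.5],0],
  [0,[0.01,-0.2,-0.7],0],
  [0,[0.01,-0.5,-0.8],0],
  [0,[0.05,-0.8,-0.8],0],
  [0,[0.05,-0.95,-0.8],0],
])

```text
t: 8.5
eef_pos: [0.478, -0.1955, 0.1711]
tool_rot: [0.001, -0.023, 1.0, 0.0]
contact_force: [1.7, 0.1, 0.9]
gripper_width: 0.999
grasp_force: 0.0
```

```bash
python3 - <<'E'
from h import *
o=bot.get_obs(); print(o["contact_force"],mv(.442,-.2545,.16,-.178))
p=shot("top","t3.png"); a=cv2.imread("pics/t3.png")[150:280,160:430]
cv2.imwrite("pics/t3c.png",cv2.resize(a,None,fx=2.95,fy=2.95,interpolation=cv2.INTER_CUBIC))
for n in ["pad_1","drip_tray"]:
    print(n,[(np.round(d["point"],3).tolist(),round(d["confidence"],2)) for d in bot.look_for(p,n)])
E
```

```text
[1.65534161 0.11620124 0.91330895] ([0.194, -0.287, 0.055], np.float64(0.0357), 'cur yaw 0.046 pos [ 0.478  -0.1955  0.1711]')
pad_1 [([0.426, -0.402, 0.023], 0.84), ([0.635, -0.189, 0.023], 0.79)]
drip_tray [([0.468, 0.098, 0.002], 0.67)]
```

View pics/t3c.png

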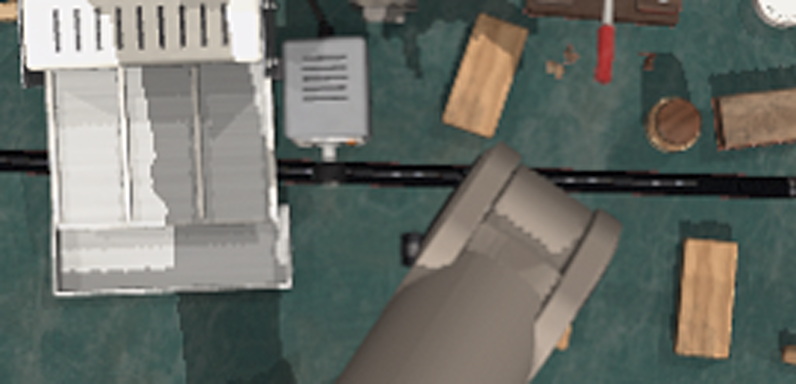

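Call:
apply_moves([
  [0,[0.1,-0.15,0.05],0.018],
  [0,[0.194,-0.287,0.06],0.0357],
  [0,[0.194,-0.287,0.06],0.0357],
  [0,[0.194,-0.287,0.3],0.0357],
  [0,[0.194,-0.287,0.5],0.0357],
  [0,[0.194,-0.287,0.7],0.0357],
  [0,[0.194,-0.287,0.845],0.0357],
  [0,[0.194,-0.287,0.845],0.0357],
  [0.5,[0.194,-0.287,0.845],0.0357],
  [1,[0.194,-0.287,0.845],0.0357],
  [1,[0.194,-0.287,0.845],0.0357],
  [1,[0.194,-0.287,0.845],0.0357],
], squeeze=50)

```text
t: 9.85
eef_pos: [0.443, -0.2533, 0.0028]
tool_rot: [0.002, 0.089, 0.996, -0.0]
contact_force: [-0.6, 0.9, 4.3]
gripper_width: 0.569
grasp_force: 51.8
```

```bash
cat >> h.py <<'E'
DO=np.array([0.495,0.098]); DY=0.045
def d2w(x,y): c,s=np.cos(DY),np.sin(DY); return DO+[c*x-s*y,s*x+c*y]
def w2d(x,y): c,s=np.cos(DY),np.sin(DY); a=np.array([x,y])-DO; return np.array([c*a[0]+s*a[1],-s*a[0]+c*a[1]])
def bed(bx,y,bz=0): # bed frame -> world xyz
    a=np.radians(9); u=bx+.2
    return np.r_[d2w(u*np.cos(a)-bz*np.sin(a),y),.04+u*np.sin(a)+bz*np.cos(a)]
E
python3 - <<'E'
from h import *
o=bot.get_obs(); print(o["gripper_width"]*85,o["grasp_force"],o["contact_force"])
t=bed(-.148,.066); print(t,mv(t[0],t[1],.13,DY))
E
```

```text
48.325258322263906 51.785255670547485 [-0.64993039  0.93175645  4.25267301]
[0.5433388  0.1662436  0.04813459] ([-0.122, 2.154, -0.636], np.float64(-0.0356), 'cur yaw -0.179 pos [ 0.443  -0.2533  0.0028]')
```

Call:
apply_moves([
  [1,[0,0,-0.2],0],
  [1,[0,0,-0.4],0],
  [1,[0,0.15,-0.64],-0.01],
  [1,[-0.05,0.35,-0.64],-0.02],
  [1,[-0.05,0.6,-0.64],-0.0356],
  [1,[-0.05,0.85,-0.64],-0.0356],
  [1,[-0.05,0.95,-0.64],-0.0356],
  [1,[-0.05,0.95,-0.64],-0.0356],
])

```text
t: 10.65
eef_pos: [0.4864, -0.0636, 0.1299]
tool_rot: [0.001, -0.026, 1.0, 0.001]
contact_force: [-0.1, -0.0, -1.5]
gripper_width: 0.573
grasp_force: 53.1
```

```bash
python3 - <<'E'
from h import *
o=bot.get_obs(); print(o["gripper_width"]*85,o["grasp_force"],o["contact_force"])
t=bed(-.148,.066); print(t,mv(t[0],t[1],.13,DY))
E
```

```text
48.68578946696658 53.063310384750366 [-0.10249043 -0.04964635 -1.4686028 ]
[0.5433388  0.1662436  0.04813459] ([-0.343, 1.133, 0.002], np.float64(0.001), 'cur yaw 0.051 pos [ 0.4864 -0.0636  0.1299]')
```

Call:
apply_moves([
  [1,[-0.07,0.2,0],0.001],
  [1,[-0.14,0.44,0],0.001],
  [1,[-0.21,0.68,0],0.001],
  [1,[-0.28,0.9,0],0.001],
  [1,[-0.343,1.0,0],0.001],
  [1,[-0.343,1.0,0],0.001],
])

```text
t: 11.25
eef_pos: [0.5467, 0.1385, 0.1298]
tool_rot: [0.001, -0.021, 1.0, 0.001]
contact_force: [0.4, -0.3, -1.1]
gripper_width: 0.572
grasp_force: 53.0
```

Call:
apply_moves([
  [1,[0,0.133,0],0],
  [1,[0,0.133,0],0],
  [1,[0,0.133,0.15],0],
  [1,[0,0.133,0.25],0],
  [1,[0,0.133,0.25],0],
])

```text
t: 11.75
eef_pos: [0.5422, 0.159, 0.0774]
tool_rot: [-0.002, -0.018, 1.0, -0.001]
contact_force: [-0.2, 0.5, -1.4]
gripper_width: 0.574
grasp_force: 53.0
```

```bash
python3 - <<'E'
from h import *
o=bot.get_obs(); print(o["gripper_width"]*85,o["grasp_force"],o["contact_force"])
t=bed(-.148,.066); print(t,mv(t[0],t[1],.058,DY))
p=shot("wrist","w3.png")
E
```

```text
48.791541509655666 52.98063933849335 [-0.19828452  0.51371343 -1.35709452]
[0.5433388  0.1662436  0.04813459] ([-0.007, 0.036, 0.097], np.float64(-0.0015), 'cur yaw 0.036 pos [0.5422 0.159  0.0774]')
```

View pics/w3.png

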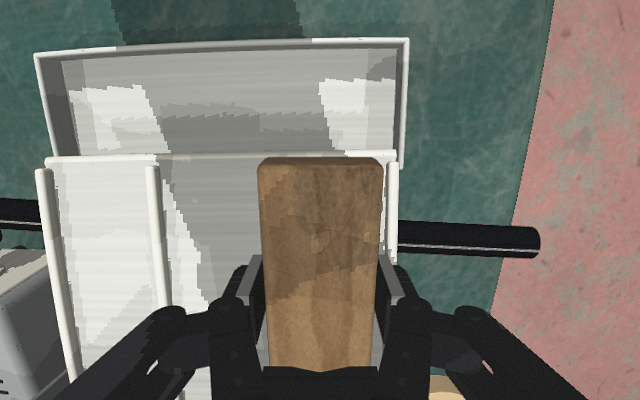

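Pad A hangs above the lane between the left rail (392,165) and the hidden rib; lip corners (46,160) and (397,152), right rib at (153,165), tray behind it.

```bash
python3 - <<'E'
from h import *
p=shot("wrist")
l=px2w(p,[(45,159),(398,153)],.04); print(l, l.mean(0), np.arctan2(l[1,0]-l[0,0],l[0,1]-l[1,1]))
print("rails",[w2d(*q[:2]).round(4) for q in px2w(p,[(153,165),(42,170),(391,163)],.049)])
print("tray front",[w2d(*q[:2]).round(4) for q in px2w(p,[(35,54),(408,39)],.022)])
print("pad lower end top",[w2d(*q[:2]).round(4) for q in px2w(p,[(261,160),(381,160)],.096)])
E
```

```text
[[ 0.50108081 -0.00451269  0.04      ]
 [ 0.49153439  0.20168571  0.04      ]] [0.4963076  0.09858651 0.04      ] -3.095328440289489
rails [array([ 0.0048, -0.0313]), array([ 0.0063, -0.0982]), array([0.0052, 0.0981])]
tray front [array([-0.0594, -0.1105]), array([-0.0608,  0.1102])]
pad lower end top [array([-0.0054,  0.037 ]), array([-0.005 ,  0.0838])]
```

Call:
apply_moves([
  [1,[-0.007,0.03,0],-0.0015],
  [1,[-0.007,0.03,0.04],-0.0015],
  [1,[-0.007,0.03,0.07],-0.0015],
  [1,[-0.007,0.03,0.085],-0.0015],
  [1,[-0.007,0.03,0.1],-0.0015],
  [1,[-0.007,0.03,0.11],-0.0015],
])

```text
t: 12.45
eef_pos: [0.5444, 0.1674, 0.057]
tool_rot: [-0.001, -0.024, 1.0, 0.0]
contact_force: [-6.7, -1.0, 9.3]
gripper_width: 0.573
grasp_force: 54.6
```

Call:
apply_moves([
  [0.5,[0,0,0],0],
  [0.2,[0,0,0],0],
  [0.2,[0,0,0],0],
  [0.2,[0,0,0],0],
  [0.2,[0,0,-0.1],0],
  [0.2,[0,0,-0.25],0],
  [0.6,[0.1,0,-0.35],0],
  [1,[0.3,0,-0.35],0],
  [1,[0.42,0,-0.35],0],
  [1,[0.42,0,-0.35],0],
  [1,[0.42,0,-0.35],0],
])

```text
t: 13.55
eef_pos: [0.4616, 0.164, 0.1272]
tool_rot: [0.0, -0.024, 1.0, 0.0]
contact_force: [-0.0, 0.3, 0.7]
gripper_width: 0.002
grasp_force: 0.0
```

```bash
sed -i 's/^DO=.*/DO=np.array([0.4963,0.0986]); DY=0.0463/' h.py; python3 - <<'E'
from h import *
a,b=bed(-.235,.066,.010),bed(-.119,.066,.010)
print(a,b); print(mv(*a,DY)); print((b-a)/.2)
p=shot("wrist","w4.png")
print([(np.round(d["point"],3).tolist(),round(d["confidence"],2), w2px(p,d["point"])[0].round().tolist()) for d in bot.look_for(p,"pad_1")])
E
```

```text
[0.45715058 0.16285689 0.04440168] [0.57159964 0.16815967 0.06254808]
([0.023, -0.005, 0.414], np.float64(0.0003), 'cur yaw 0.048 pos [0.4616 0.164  0.1272]')
[0.57224533 0.02651391 0.09073199]
[([0.616, -0.162, 0.012], 0.79, [1.0, 326.0])]
```

View pics/w4.png

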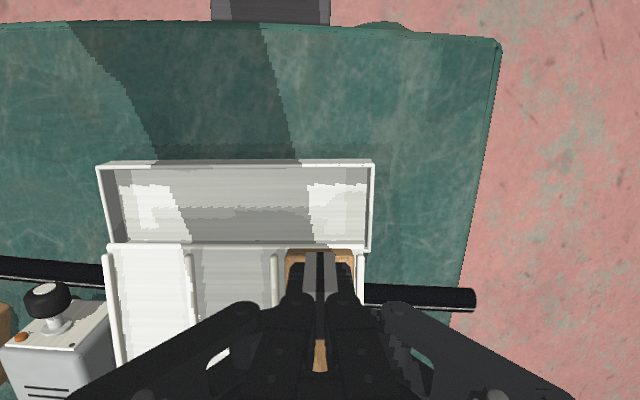

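Call:
apply_moves([
  [1,[0.023,-0.005,0.2],0],
  [1,[0.023,-0.005,0.41],0],
  [1,[0.023,-0.005,0.41],0],
  [1,[-0.04,-0.005,0.4],0],
  [1,[-0.12,-0.005,0.387],0],
  [1,[-0.2,-0.005,0.374],0],
  [1,[-0.28,-0.005,0.361],0],
  [1,[-0.36,-0.005,0.349],0],
  [1,[-0.44,-0.005,0.336],0],
  [1,[-0.5,-0.005,0.327],0],
  [1,[-0.52,-0.005,0.324],0],
  [1,[-0.52,-0.005,0.324],0],
])

```text
t: 14.85
eef_pos: [0.5665, 0.1676, 0.0632]
tool_rot: [0.001, -0.024, 1.0, 0.0]
contact_force: [-0.2, 0.5, 0.5]
gripper_width: 0.001
grasp_force: 0.0
```

Call:
apply_moves([
  [1,[-0.015,0,-0.002],0],
  [1,[-0.025,0,-0.004],0],
  [1,[-0.025,0,-0.004],0],
])

```text
t: 15.15
eef_pos: [0.5685, 0.1677, 0.0626]
tool_rot: [-0.002, -0.024, 1.0, 0.0]
contact_force: [-5.7, -0.5, 3.4]
gripper_width: -0.0
grasp_force: 2.6
```

Call:
apply_moves([
  [1,[-0.01,0,-0.002],0],
  [1,[-0.02,0,-0.003],0],
  [1,[-0.02,0,-0.003],0],
])

```text
t: 15.45
eef_pos: [0.5687, 0.1677, 0.0624]
tool_rot: [-0.006, -0.024, 1.0, 0.0]
contact_force: [-14.4, -0.2, 10.7]
gripper_width: -0.007
grasp_force: 7.7
```

Call:
apply_moves([
  [1,[0.08,0,0],0],
  [1,[0.15,0,-0.05],0],
  [1,[0.2,0,-0.3],0],
  [0.5,[0.2,-0.05,-0.5],0],
  [0,[0.2,-0.25,-0.6],0],
  [0,[0.15,-0.5,-0.6],0],
  [0,[0.1,-0.75,-0.6],0],
  [0,[0.0,-0.98,-0.6],0],
  [0,[0.0,-0.98,-0.6],0],
])

```text
t: 16.35
eef_pos: [0.5851, -0.0366, 0.1848]
tool_rot: [0.002, -0.018, 1.0, -0.002]
contact_force: [-0.5, 0.2, -0.1]
gripper_width: 0.987
grasp_force: 0.0
```

```bash
python3 - <<'E'
from h import *
p=shot("wrist","w5.png"); print(mv(.637,-.196,.16,-.33))
print("expect home lower corners",w2px(p,[bed(-.108,.041,.021),bed(-.108,.091,.021)]))
hsv=cv2.cvtColor(np.array(p["color"]),cv2.COLOR_RGB2HSV); m=cv2.inRange(hsv,(5,60,60),(22,200,255))
for c in cv2.findContours(m,0,1)[0]:
    if 400<cv2.contourArea(c)<12000: r=cv2.minAreaRect(c); print(np.round(r[0]),cv2.contourArea(c),cv2.boundingRect(c),*rectpose(px2w(p,cv2.boxPoints(r),.021)))
E
```

```text
([-0.23, -0.825, 0.123], np.float64(0.0588), 'cur yaw 0.040 pos [ 0.5844 -0.033   0.1841]')
expect home lower corners [[534.83562158 204.62383384]
 [589.28766815 204.17737001]]
[ 96. 297.] 3579.5 (51, 259, 96, 74) [ 0.7294 -0.2893] 1.509 0.1188 0.0927
[ 25. 293.] 1306.5 (6, 259, 40, 64) [ 0.7318 -0.3795] -0.059 0.0864 0.0495
[555. 237.] 4499.5 (519, 200, 73, 73) [0.6347 0.2162] 0.193 0.0894 0.078
[631. 216.] 1079.5 (607, 176, 33, 80) [0.6083 0.2983] 0.019 0.087 0.038
[169. 224.] 5033.5 (136, 170, 71, 109) [ 0.6364 -0.1911] -0.344 0.117 0.0563
[ 16. 182.] 1239.5 (0, 157, 33, 52) [ 0.5953 -0.3522] -0.255 0.0569 0.0387
```

View pics/w5.png

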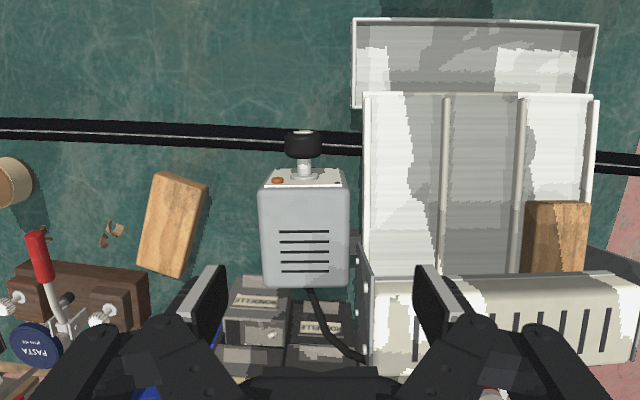

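Pad 1 sits under the hood in the left lane, its lower edge at (557,202), 2 px from the predicted home. Pad C's corners are around (157,171), (209,183), (181,278), (136,263).

Call:
apply_moves([
  [0,[-0.05,-0.25,0],0.02],
  [0,[-0.1,-0.5,0.0],0.04],
  [0,[-0.2,-0.7,0.05],0.0588],
  [0,[-0.23,-0.815,0.1],0.0588],
  [0,[-0.23,-0.815,0.2],0.0588],
  [0,[-0.23,-0.815,0.2],0.0588],
  [0,[-0.23,-0.815,0.45],0.0588],
  [0,[-0.23,-0.815,0.65],0.0588],
  [0,[-0.23,-0.815,0.8],0.0588],
  [0,[-0.23,-0.815,0.91],0.0588],
  [0,[-0.23,-0.815,0.91],0.0588],
])

```text
t: 17.5
eef_pos: [0.6356, -0.1852, -0.001]
tool_rot: [-0.003, 0.159, 0.987, 0.001]
contact_force: [-0.6, -0.3, 0.4]
gripper_width: 0.993
grasp_force: 0.0
```

Call:
apply_moves([
  [0.4,[0,0,0],0],
  [1,[0,0,0],0],
  [1,[0,0,0],0],
  [1,[0,0,0],0],
  [1,[0,0,0],0],
])

```text
t: 18.0
eef_pos: [0.6386, -0.1887, 0.0038]
tool_rot: [0.002, 0.16, 0.987, 0.0]
contact_force: [-0.6, 1.1, 6.1]
gripper_width: 0.573
grasp_force: 53.0
```

```bash
python3 - <<'E'
from h import *
t=bed(-.148,0); print(t,mv(t[0],t[1],.13,DY))
E
```

```text
[0.54760475 0.10097711 0.04813459] ([0.888, 1.231, -0.633], np.float64(-0.0586), 'cur yaw -0.322 pos [ 0.6386 -0.1887  0.0038]')
```

Call:
apply_moves([
  [1,[0,0,-0.2],0],
  [1,[0,0,-0.45],0],
  [1,[0,0,-0.7],0],
  [1,[0.1,0,-0.75],-0.01],
  [1,[0.25,0.2,-0.75],-0.02],
  [1,[0.4,0.4,-0.75],-0.04],
  [1,[0.6,0.6,-0.75],-0.0586],
  [1,[0.75,0.8,-0.75],-0.0586],
  [1,[0.85,0.95,-0.75],-0.0586],
  [1,[0.85,0.95,-0.75],-0.0586],
  [1,[0.85,0.95,-0.75],-0.0586],
])

```text
t: 19.1
eef_pos: [0.536, 0.0469, 0.1522]
tool_rot: [0.001, -0.024, 1.0, 0.0]
contact_force: [-0.6, -0.6, -0.3]
gripper_width: 0.574
grasp_force: 52.3
```

```bash
python3 - <<'E'
from h import *
o=bot.get_obs(); print(o["gripper_width"]*85,o["grasp_force"])
t=bed(-.148,0); print(t,mv(t[0],t[1],.08,DY))
E
```

```text
48.810962625952165 52.29780972003937
[0.54760475 0.10097711 0.04813459] ([-0.071, 0.267, 0.362], np.float64(0.0004), 'cur yaw 0.049 pos [0.536  0.0469 0.1522]')
```

Call:
apply_moves([
  [1,[-0.03,0.15,0],0],
  [1,[-0.071,0.267,0.1],0],
  [1,[-0.071,0.267,0.25],0],
  [1,[-0.071,0.267,0.35],0],
  [1,[-0.071,0.267,0.35],0],
  [1,[-0.071,0.267,0.35],0],
])

```text
t: 19.7
eef_pos: [0.5484, 0.0977, 0.0822]
tool_rot: [0.0, -0.022, 1.0, -0.0]
contact_force: [0.0, -0.7, 0.0]
gripper_width: 0.575
grasp_force: 52.3
```

```bash
python3 - <<'E'
from h import *
t=bed(-.148,0); print(t,mv(t[0],t[1],.057,DY))
p=shot("wrist","w6.png")
E
```

```text
[0.54760475 0.10097711 0.04813459] ([0.004, 0.016, 0.126], np.float64(-0.0005), 'cur yaw 0.043 pos [0.5484 0.0977 0.0822]')
```

View pics/w6.png

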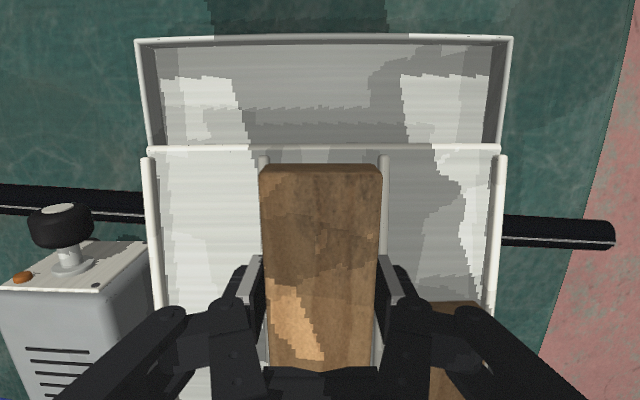

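Pad C hangs centred (u 260–380) between the ribs at u≈265 and 384; lip at v≈148, pad's end at v≈167.

Call:
apply_moves([
  [1,[0.025,0.015,0],-0.0005],
  [1,[0.025,0.015,0.05],-0.0005],
  [1,[0.025,0.015,0.09],-0.0005],
  [1,[0.025,0.015,0.11],-0.0005],
  [1,[0.025,0.015,0.12],-0.0005],
  [1,[0.025,0.015,0.13],-0.0005],
])

```text
t: 20.35
eef_pos: [0.5416, 0.1024, 0.0554]
tool_rot: [-0.001, -0.025, 1.0, 0.0]
contact_force: [-4.9, 0.5, 8.1]
gripper_width: 0.571
grasp_force: 54.0
```

Call:
apply_moves([
  [0.5,[0,0,0],0],
  [0.2,[0,0,0],0],
  [0.2,[0,0,0],0],
  [0.2,[0,0,0],0],
  [0.2,[0,0,-0.1],0],
  [0.2,[0,0,-0.25],0],
  [0.6,[0.1,0,-0.35],0],
  [1,[0.3,0,-0.35],0],
  [1,[0.41,0,-0.35],0],
  [1,[0.41,0,-0.35],0],
  [1,[0.41,0,-0.35],0],
])

```text
t: 21.45
eef_pos: [0.461, 0.0987, 0.1258]
tool_rot: [0.0, -0.025, 1.0, 0.0]
contact_force: [0.8, -0.3, 0.6]
gripper_width: -0.002
grasp_force: 0.0
```

```bash
python3 - <<'E'
from h import *
a,b=bed(-.235,0,.010),bed(-.119,0,.010)
print(a,b); print(mv(*a,DY)); print((b-a)/.2)
p=shot("wrist","w7.png")
print(w2px(p,[bed(-.2,-.03),bed(-.2,.03)]))
E
```

```text
[0.46020529 0.09692762 0.04440168] [0.57465435 0.1022304  0.06254808]
([0.005, -0.009, 0.407], np.float64(0.0005), 'cur yaw 0.050 pos [0.461  0.0987 0.1258]')
[0.57224533 0.02651391 0.09073199]
[[278.03507965 253.04419444]
 [355.30882141 253.27190958]]
```

Call:
apply_moves([
  [1,[0.005,-0.009,0.2],0],
  [1,[0.005,-0.009,0.405],0],
  [1,[0.005,-0.009,0.405],0],
  [1,[-0.06,-0.009,0.394],0],
  [1,[-0.14,-0.009,0.381],0],
  [1,[-0.22,-0.009,0.368],0],
  [1,[-0.3,-0.009,0.356],0],
  [1,[-0.38,-0.009,0.343],0],
  [1,[-0.46,-0.009,0.33],0],
  [1,[-0.52,-0.009,0.321],0],
  [1,[-0.545,-0.009,0.317],0],
  [1,[-0.56,-0.009,0.315],0],
])

```text
t: 22.7
eef_pos: [0.5718, 0.102, 0.0632]
tool_rot: [-0.001, -0.025, 1.0, 0.0]
contact_force: [-8.9, -0.6, 6.3]
gripper_width: -0.002
grasp_force: 4.3
```

Call:
apply_moves([
  [1,[-0.015,0,-0.002],0],
  [1,[-0.03,0,-0.004],0],
  [1,[-0.03,0,-0.004],0],
])

```text
t: 23.0
eef_pos: [0.572, 0.102, 0.0624]
tool_rot: [-0.007, -0.025, 1.0, 0.0]
contact_force: [-17.8, -0.1, 12.7]
gripper_width: 0.0
grasp_force: 8.8
```

Call:
apply_moves([
  [1,[0.08,0,0],0],
  [1,[0.15,0,-0.05],0],
  [1,[0.25,0,-0.3],0],
  [0.5,[0.3,-0.1,-0.5],0],
  [0,[0.4,-0.3,-0.5],0],
  [0,[0.45,-0.5,-0.5],0],
  [0,[0.5,-0.75,-0.5],0],
  [0,[0.55,-0.98,-0.5],0],
  [0,[0.55,-0.98,-0.5],0],
])

```text
t: 23.9
eef_pos: [0.4765, -0.1061, 0.1644]
tool_rot: [0.001, -0.019, 1.0, -0.001]
contact_force: [0.3, 0.4, 0.1]
gripper_width: 0.995
grasp_force: 0.0
```

Call:
apply_moves([
  [0,[0,-0.2,0],0],
  [0,[0,-0.45,0],0],
  [0,[0,-0.7,0],0],
  [0,[0,-0.95,0],0.02],
  [0,[0,-0.95,0],0.02],
  [0,[0,-0.95,0],0.02],
])

```text
t: 24.5
eef_pos: [0.4873, -0.2899, 0.1634]
tool_rot: [-0.0, 0.04, 0.999, -0.0]
contact_force: [-0.1, 0.4, -1.1]
gripper_width: 1.002
grasp_force: 0.0
```

```bash
python3 - <<'E'
from h import *
p=shot("wrist","w8.png"); print(mv(.433,-.402,.002,-.08))
print([(np.round(d["point"],3).tolist(),round(d["confidence"],2), w2px(p,d["point"])[0].round().tolist()) for d in bot.look_for(p,"pad_1")])
hsv=cv2.cvtColor(np.array(p["color"]),cv2.COLOR_RGB2HSV); m=cv2.inRange(hsv,(8,70,120),(22,200,255))
for c in cv2.findContours(m,0,1)[0]:
    if 2000<cv2.contourArea(c)<12000: r=cv2.minAreaRect(c); print(np.round(r[0]),cv2.boxPoints(r).round().tolist(),*rectpose(px2w(p,cv2.boxPoints(r),.021)))
E
```

```text
([0.229, -0.589, 0.806], np.float64(0.0006), 'cur yaw -0.076 pos [ 0.4877 -0.2881  0.1632]')
[([0.43, -0.401, 0.02], 0.69, [188.0, 136.0])]
[186. 137.] [[152.0, 76.0], [214.0, 73.0], [219.0, 198.0], [157.0, 201.0]] [ 0.4326 -0.4033] -0.148 0.1087 0.056
```

View pics/w8.png

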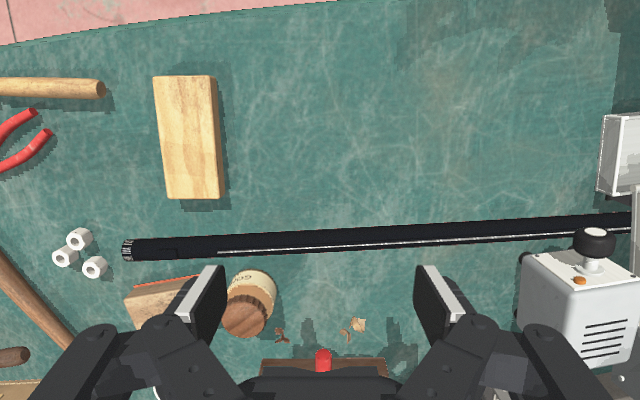

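Pad B lies at (186,137), clear of jar and block.

Call:
apply_moves([
  [0,[0.1,-0.2,0],0.003],
  [0,[0.2,-0.45,0],0.003],
  [0,[0.229,-0.589,0.1],0.003],
  [0,[0.229,-0.589,0.2],0.003],
  [0,[0.229,-0.589,0.4],0.003],
  [0,[0.229,-0.589,0.6],0.003],
  [0,[0.229,-0.589,0.75],0.003],
  [0,[0.229,-0.589,0.8],0.003],
  [0,[0.229,-0.589,0.8],0.003],
])

```text
t: 25.5
eef_pos: [0.4333, -0.4008, 0.0025]
tool_rot: [-0.001, 0.047, 0.999, 0.001]
contact_force: [-0.6, -0.4, 0.3]
gripper_width: 1.0
grasp_force: 0.0
```

Call:
apply_moves([
  [0.4,[0,0,0],0],
  [1,[0,0,0],0],
  [1,[0,0,0],0],
  [1,[0,0,0],0],
  [1,[0,0,0],0],
  [1,[0,0,-0.2],0],
  [1,[0,0,-0.4],0],
  [1,[0,0,-0.65],0],
  [1,[0,0.2,-0.65],0],
  [1,[0,0.5,-0.65],0],
  [1,[0,0.75,-0.65],0],
  [1,[0,0.95,-0.65],0],
])

```text
t: 26.7
eef_pos: [0.4513, -0.2117, 0.1342]
tool_rot: [0.001, 0.048, 0.999, 0.0]
contact_force: [1.0, -0.2, -0.8]
gripper_width: 0.577
grasp_force: 52.5
```

```bash
python3 - <<'E'
from h import *
o=bot.get_obs(); print(o["gripper_width"]*85,o["grasp_force"])
t=bed(-.15,-.066); print(t,mv(t[0],t[1],.13,DY))
E
```

```text
49.01552453778489 52.51116871833801
[0.5486862  0.03495641 0.04782172] ([-0.366, 1.274, 0.022], np.float64(-0.0227), 'cur yaw -0.096 pos [ 0.4513 -0.2117  0.1342]')
```

Call:
apply_moves([
  [1,[-0.1,0.2,0],0],
  [1,[-0.2,0.45,0],-0.01],
  [1,[-0.3,0.7,0],-0.0227],
  [1,[-0.35,0.9,0],-0.0227],
  [1,[-0.366,1.0,0],-0.0227],
  [1,[-0.366,1.0,0],-0.0227],
])

```text
t: 27.3
eef_pos: [0.5444, -0.0167, 0.1337]
tool_rot: [0.001, -0.027, 1.0, 0.001]
contact_force: [-0.5, -0.4, -0.5]
gripper_width: 0.571
grasp_force: 52.5
```

```bash
python3 - <<'E'
from h import *
o=bot.get_obs(); print(o["gripper_width"]*85,o["grasp_force"])
t=bed(-.15,-.066); print(t,mv(t[0],t[1],.08,DY))
E
```

```text
48.55576132822187 52.51002073287964
[0.5486862  0.03495641 0.04782172] ([-0.035, 0.256, 0.269], np.float64(0.0013), 'cur yaw 0.054 pos [ 0.5444 -0.0167  0.1337]')
```

Call:
apply_moves([
  [1,[-0.035,0.15,0],0.0013],
  [1,[-0.035,0.256,0.1],0.0013],
  [1,[-0.035,0.256,0.2],0.0013],
  [1,[-0.035,0.256,0.26],0.0013],
  [1,[-0.035,0.256,0.26],0.0013],
  [1,[-0.035,0.256,0.26],0.0013],
])

```text
t: 27.9
eef_pos: [0.5479, 0.0286, 0.082]
tool_rot: [0.0, -0.018, 1.0, -0.0]
contact_force: [0.6, -0.5, -1.1]
gripper_width: 0.571
grasp_force: 52.5
```

```bash
python3 - <<'E'
from h import *
t=bed(-.15,-.066); print(t,mv(t[0],t[1],.056,DY))
p=shot("wrist","w9.png")
E
```

```text
[0.5486862  0.03495641 0.04782172] ([-0.005, 0.031, 0.13], np.float64(-0.0015), 'cur yaw 0.037 pos [0.5479 0.0286 0.082 ]')
```

View pics/w9.png

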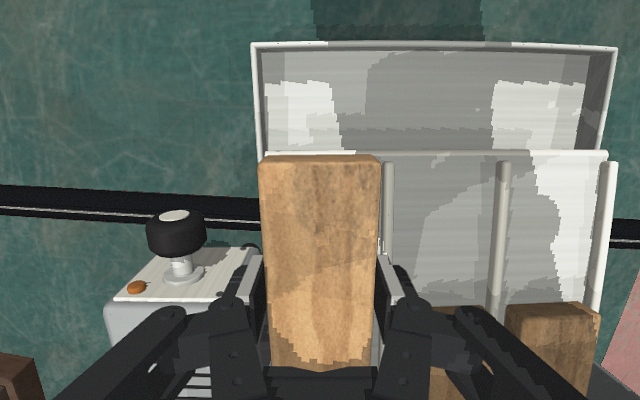

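Pad B is over the right lane (u 260–380, inner rib at 388); pads 1 and 2 are visible at home.

Call:
apply_moves([
  [1,[-0.003,0.028,0],-0.0015],
  [1,[-0.003,0.028,0.05],-0.0015],
  [1,[-0.003,0.028,0.09],-0.0015],
  [1,[-0.003,0.028,0.11],-0.0015],
  [1,[-0.003,0.028,0.12],-0.0015],
  [1,[-0.003,0.028,0.13],-0.0015],
])

```text
t: 28.55
eef_pos: [0.5467, 0.0359, 0.055]
tool_rot: [-0.001, -0.024, 1.0, 0.001]
contact_force: [-6.7, 1.5, 14.1]
gripper_width: 0.57
grasp_force: 56.6
```

Call:
apply_moves([
  [0.5,[0,0,0],0],
  [0.2,[0,0,0],0],
  [0.2,[0,0,0],0],
  [0.2,[0,0,0],0],
  [0.2,[0,0,-0.1],0],
  [0.2,[0,0,-0.25],0],
  [0.6,[0.1,0,-0.35],0],
  [1,[0.3,0,-0.35],0],
  [1,[0.42,0,-0.35],0],
  [1,[0.42,0,-0.35],0],
  [1,[0.42,0,-0.35],0],
])

```text
t: 29.65
eef_pos: [0.4645, 0.032, 0.1256]
tool_rot: [0.0, -0.024, 1.0, 0.0]
contact_force: [0.2, 0.8, 0.9]
gripper_width: 0.001
grasp_force: 0.0
```

```bash
python3 - <<'E'
from h import *
a,b=bed(-.235,-.066,.010),bed(-.119,-.066,.010)
print(a,b); print(mv(*a,DY)); print((b-a)/.2)
p=shot("wrist","w10.png")
E
```

```text
[0.46325999 0.03099835 0.04440168] [0.57770906 0.03630113 0.06254808]
([0.007, -0.005, 0.406], np.float64(0.0004), 'cur yaw 0.049 pos [0.4645 0.032  0.1256]')
[0.57224533 0.02651391 0.09073199]
```

View pics/w10.png

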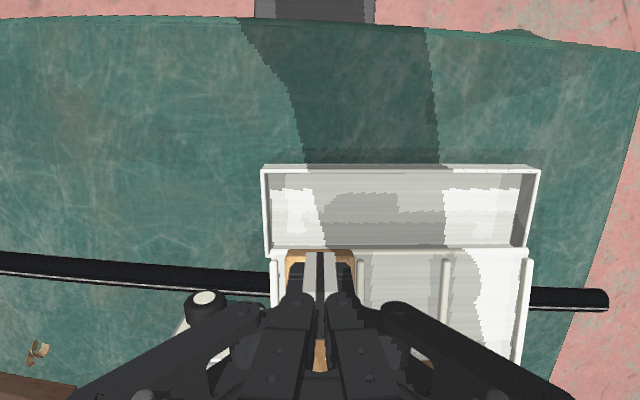

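Pad lies in the right lane with its lower end at the lip (320,253). Push.

Call:
apply_moves([
  [1,[0.007,-0.005,0.2],0],
  [1,[0.007,-0.005,0.405],0],
  [1,[0.007,-0.005,0.405],0],
  [1,[-0.06,-0.005,0.394],0],
  [1,[-0.14,-0.005,0.381],0],
  [1,[-0.22,-0.005,0.368],0],
  [1,[-0.3,-0.005,0.356],0],
  [1,[-0.38,-0.005,0.343],0],
  [1,[-0.46,-0.005,0.33],0],
  [1,[-0.52,-0.005,0.321],0],
  [1,[-0.545,-0.005,0.317],0],
  [1,[-0.56,-0.005,0.315],0],
])

```text
t: 30.9
eef_pos: [0.5752, 0.0359, 0.0627]
tool_rot: [-0.001, -0.024, 1.0, 0.0]
contact_force: [-7.3, 0.1, 5.6]
gripper_width: 0.0
grasp_force: 3.9
```

Call:
apply_moves([
  [1,[-0.015,0,-0.002],0],
  [1,[-0.03,0,-0.004],0],
  [1,[-0.03,0,-0.004],0],
])

```text
t: 31.2
eef_pos: [0.5753, 0.0359, 0.062]
tool_rot: [-0.007, -0.024, 1.0, 0.001]
contact_force: [-15.9, -0.2, 10.7]
gripper_width: -0.0
grasp_force: 8.2
```

Call:
apply_moves([
  [1,[0.08,0,0],0],
  [1,[0.15,0,-0.05],0],
  [1,[0.25,0,-0.3],0],
  [1,[0.35,0,-0.5],0],
  [1,[0.45,-0.1,-0.7],0],
  [1,[0.5,-0.2,-0.85],0],
  [1,[0.5,-0.3,-0.85],0],
  [1,[0.5,-0.3,-0.85],0],
])

```text
t: 32.0
eef_pos: [0.4849, -0.0308, 0.2343]
tool_rot: [0.001, -0.022, 1.0, 0.001]
contact_force: [0.5, 0.5, 0.2]
gripper_width: 0.003
grasp_force: 0.0
```

```bash
python3 - <<'E'
from h import *
p=shot("wrist","w11.png")
im=cv2.imread("pics/w11.png")
for y in (.066,0,-.066):
    for q in w2px(p,[bed(-.108,y-.025,.021),bed(-.108,y+.025,.021)]): cv2.circle(im,tuple(int(round(v)) for v in q),1,(0,0,255),-1)
c=[(d2w(x,y)) for x,y in [(-.0585,-.11),(-.0585,.11)]]
for q in w2px(p,[[*k,.022] for k in c]): cv2.circle(im,tuple(int(round(v)) for v in q),1,(0,0,255),-1)
for q in w2px(p,[bed(-.2,-.102),bed(-.2,.102)]): cv2.circle(im,tuple(int(round(v)) for v in q),1,(255,0,0),-1)
k=d2w(.045,-.15); print(k,"knob px",w2px(p,[[*k,.056]]))
for n in ["knob_head","start_knob"]: print([(np.round(d["point"],3).tolist(),round(d["confidence"],2), w2px(p,d["point"])[0].round().tolist()) for d in bot.look_for(p,n)])
x0,y0=240,100
cv2.imwrite("pics/w11c.png",cv2.resize(im[y0:y0+210,x0:x0+280],None,fx=2.8,fy=2.8,interpolation=cv2.INTER_CUBIC))
E
```

```text
[ 0.54819429 -0.0491565 ] knob px [[299.13789147 236.89371226]]
[([0.587, -0.355, 0.041], 0.74, [45.0, 249.0]), ([0.54, -0.053, 0.065], 0.66, [296.0, 233.0])]
[([0.536, -0.054, 0.066], 0.84, [294.0, 230.0])]
```

View pics/w11c.png

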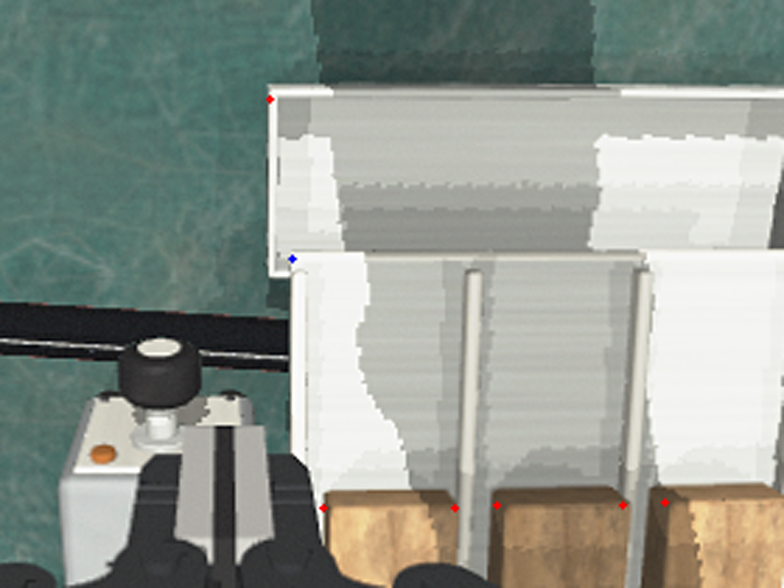

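Pads' lower edges agree with the predicted home marks (v≈505), tray at the lip squarely; knob head centred at crop (160,370). Now pinch the knob.

Call:
apply_moves([
  [0.8,[-0.1,-0.05,0.1],0],
  [0.6,[-0.265,-0.112,0.3],0],
  [0.4,[-0.265,-0.112,0.55],0],
  [0.4,[-0.265,-0.112,0.57],0],
  [0.4,[-0.265,-0.112,0.57],0],
  [0.4,[-0.265,-0.112,0.57],0],
], squeeze=40)

```text
t: 32.75
eef_pos: [0.5397, -0.0481, 0.1204]
tool_rot: [0.001, -0.024, 1.0, 0.0]
contact_force: [-1.1, -0.0, 0.5]
gripper_width: 0.601
grasp_force: 0.0
```

```bash
python3 - <<'E'
from h import *
print(bot.get_obs()["gripper_width"]*85,mv(.539,-.051,.043,DY))
p=shot("wrist","w12.png")
for n in ["knob_head","start_knob"]: print([(np.round(d["point"],3).tolist(),round(d["confidence"],2), w2px(p,d["point"])[0].round().tolist()) for d in bot.look_for(p,n)])
E
```

```text
51.04291913120791 ([0.005, -0.015, 0.387], np.float64(0.0004), 'cur yaw 0.049 pos [ 0.5397 -0.0481  0.1204]')
[([0.537, -0.051, 0.067], 0.66, [314.0, 222.0])]
[([0.542, -0.054, 0.069], 0.94, [310.0, 231.0])]
```

View pics/w12.png

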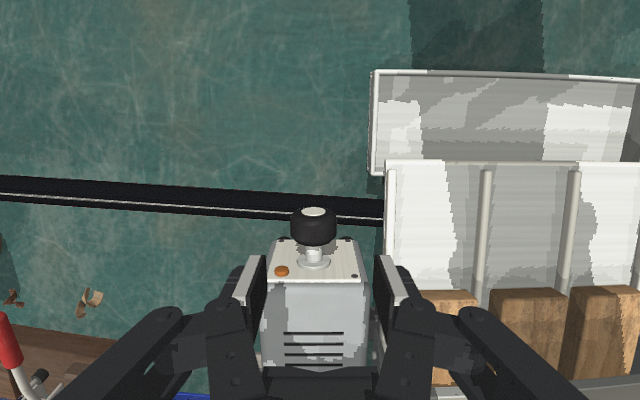

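Knob head at (313,227), nearly between the fingers (u 255–385).

Call:
apply_moves([
  [0.4,[0.005,-0.02,0.15],0],
  [0.4,[0.005,-0.02,0.3],0],
  [0.4,[0.005,-0.02,0.385],0],
  [0.4,[0.005,-0.02,0.385],0],
  [0.8,[0.005,-0.02,0.385],0],
  [1,[0.005,-0.02,0.385],0],
  [1,[0.005,-0.02,0.385],0],
  [1,[0.005,-0.02,0.385],0],
])

```text
t: 33.7
eef_pos: [0.5394, -0.0526, 0.0438]
tool_rot: [0.001, -0.024, 1.0, 0.0]
contact_force: [-1.7, -0.8, 8.1]
gripper_width: 0.351
grasp_force: 39.6
```

Call:
apply_moves([
  [1,[0.02,0,0],0],
  [1,[0.04,0,0],0],
  [1,[0.06,0,0],0],
  [1,[0.075,0,0],0],
  [1,[0.09,0,0],0],
  [1,[0.09,0,0],0],
  [1,[0.09,0,0],0],
  [1,[0.09,0,0],0],
  [1,[0.09,0,0],0],
])

```text
t: 34.6
eef_pos: [0.5242, -0.0534, 0.0439]
tool_rot: [0.004, -0.024, 1.0, -0.001]
contact_force: [6.4, -1.3, 3.1]
gripper_width: 0.351
grasp_force: 39.4
```

```bash
python3 - <<'E'
from h import *
p=shot("wrist","w13.png"); o=bot.get_obs(); print(o["gripper_width"]*85,o["eef_pos"],o["contact_force"])
E
```

```text
29.789496745176052 [ 0.52418707 -0.0533565   0.04386289] [ 6.94433586 -0.81106359  3.93230984]
```

View pics/w13.png

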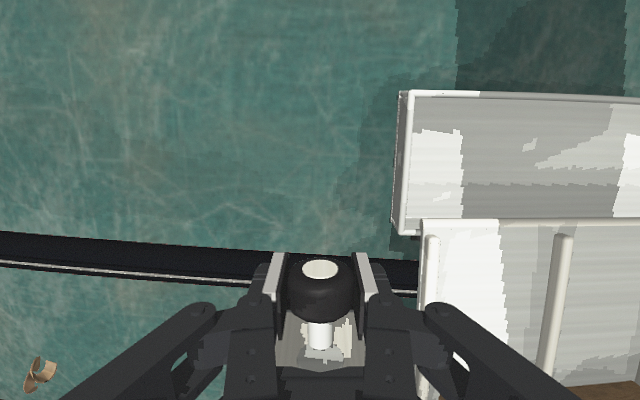

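The knob (320,285) is held and ~15 mm out at 7 N; pull slightly more, then let go.

Call:
apply_moves([
  [1,[0.01,0,0],0],
  [1,[0.015,0,0],0],
  [1,[0.015,0,0],0],
  [0.4,[0.015,0,0],0],
  [0.4,[0.015,0,0],0],
  [0.4,[0.015,0,0],0],
  [0.4,[0.015,0,0],0],
  [0.4,[0.015,0,-0.2],0],
  [0.4,[0.015,0,-0.45],0],
  [0.4,[0.015,0,-0.7],0],
  [0.4,[0.015,-0.2,-0.9],0],
  [0.4,[0.015,-0.5,-1.0],0],
])

```text
t: 35.85
eef_pos: [0.5229, -0.1338, 0.2382]
tool_rot: [0.002, -0.027, 1.0, 0.001]
contact_force: [1.1, -0.1, -0.7]
gripper_width: 0.603
grasp_force: 0.0
```

Call:
apply_moves([
  [0.4,[0,-0.2,-0.1],0],
  [0.4,[0,-0.4,-0.2],0],
  [0.4,[0,-0.6,-0.2],0],
  [0.4,[0,-0.6,-0.2],0],
  [0.4,[0,-0.6,-0.2],0],
])

```text
t: 36.35
eef_pos: [0.5262, -0.256, 0.2749]
tool_rot: [-0.001, -0.023, 1.0, 0.0]
contact_force: [0.2, 0.4, -0.2]
gripper_width: 0.604
grasp_force: 0.0
```

```bash
python3 - <<'E'
from h import *
p=shot("wrist","w14.png"); a=cv2.imread("pics/w14.png"); print(mv())
cv2.imwrite("pics/w14c.png",cv2.resize(a[60:330,240:640],None,fx=2,fy=2,interpolation=cv2.INTER_CUBIC))
for n in ["knob_head","pad_1","drip_tray"]: print([(np.round(d["point"],3).tolist(),round(d["confidence"],2)) for d in bot.look_for(p,n)])
print([w2px(p,[[*d2w(-.0585,y),.022] for y in(-.11,.11)]).round(1).tolist(), w2px(p,[bed(-.108,y,.021) for y in (.066,0,-.066)]).round(1).tolist()])
E
```

```text
([0.0, 0.0, 0.0], 0.0, 'cur yaw 0.048 pos [ 0.5266 -0.2545  0.2746]')
[([0.542, -0.058, 0.066], 0.9)]
[([0.615, 0.148, 0.073], 0.72), ([0.614, 0.098, 0.079], 0.72), ([0.613, 0.038, 0.078], 0.61)]
[([0.468, 0.071, 0.004], 0.71)]
[[[523.5, 108.3], [677.5, 115.5]], [[656.3, 236.2], [611.1, 237.1], [562.1, 237.9]]]
```

View pics/w14c.png

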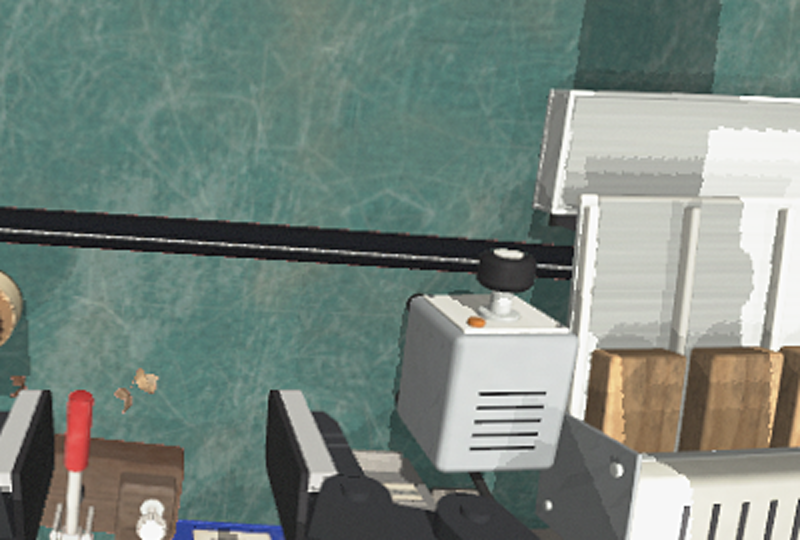

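The knob is back in at crop (505,270), with all three pads at home and the tray at the lip. Nothing is touching the robot, so I hand in.

```bash
python3 -c "
from station import bot
print(bot.hand_in())"
```

```text
the job is handed in; nothing more can be done
None
```

I handed the job in at about 36 s of the 210 s allowed, and the hand-in gave no verdict: camera and force readings put all three pads against the top stop, one per lane, and the tray under the lip near the front legs, and the start knob was pulled about 15 mm out and sprang back in.

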